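# Load a dropper-bottle case and prop its lid on the stay

### The arm

A 7-joint arm with a two-finger parallel gripper is mounted at the origin on a cart in front of the work surface, level with it; the furniture and walls round the work are solid. World frame = base frame: x ahead of the robot, y to its left, z up, the work surface at z = 0. Lengths are in m, angles in degrees, forces in N, time in s.
With the tool pointing down it reaches from about 0.4 to 0.85 m from the base axis. Payload 4.4 kg.
Tool frame: the origin (TCP) lies on the centre line of the jaws, within the pads' length; the fingertips stand 25 mm ahead of it and the grasp point (between the pads) lies 6 mm ahead of it (bot.tips_ahead is the distance from the TCP to the fingertips, in m); z points along the fingers, y is the line along which they close (so a half turn about z gives the same grasp; the last joint's range is limited). The gripper opens to 94 mm and grips with 3 to 60 N. Pads are 16 mm wide; open, the fingers measure 119 mm over their backs; the gripper's body (75 mm by 177 mm) begins 78 mm behind the grasp point.
Start: joints at [-79.744, 36.005, 2.206, 86.941, -1.547, 57.084, -1.146], TCP at [0.158, 0.631, 0.23] pointing down, gripper open.
Joint ranges: [-175.42, 175.42], [-21.48, 121.26], [-71.46, 75.88], [10.55, 141.38], [-63.04, 243.04], [13.31, 113.54], [-168.57, 168.57]. Speed limits (degrees/s): [147.25, 147.25, 180, 180, 180, 180, 180].

### API

Orientations are given as a 3x3 rotation matrix whose columns are the frame's x, y, z axes.
In Python, from rig import bot, imaging, sign_off gives the robot as it stands (bot), with the cameras (imaging) and the job as plain functions.
- The arm moves only by the shell command python3 nudge.py [FORCE], which reads ROWS from standard input. ROWS is a JSON object whose key "segments" holds a list of rows, 1 to 5 of them, each of 7 numbers: dx, dy, dz in m, then a rotation vector rx, ry, rz in degrees, then the finger opening in m; each row shifts and turns the commanded pose from where the row before left it, along the tool's axes as they then stand; what a row does not reach is not made up. A row lasts 1/10 s, in which the tool goes at most 0.05 m and 8.59 degrees, less where a joint would pass 70% of its speed; a pose out of reach is approached as far as the arm can. The fingers move at their own pace and stop on an object; FORCE is the grip in N (left out, the last holds). Time passes only in rows, so rows that do not move let the fingers close. It prints the time, the measured TCP pose, the force, the opening and the grip force at its end. Input that does not fit is refused with a message, and nothing moves.
- bot.read_state(): the state, without advancing time (a new reading comes with each control period).
- imaging.read_camera(name): name is "scene" or "side" or "wrist"; returns the picture (400x640x3 uint8, red, green, blue); there is no depth.
- imaging.get_calibration(name): a dict with "fx", "fy", "cx", "cy" (pixels), "R" (3x3) and "t" (3): a world point X has camera coordinates R X + t. Camera axes: x right, y down, z forward; pixel columns grow to the right and rows downward; lengths in m; the calibration is good to about 2 mm. A picture is of the moment at which its call begins: read the wrist's pose just before it. get_calibration takes no time and is no camera call; for the wrist camera it gives the pose at the moment of the call.
- sign_off(): hands the job in; it is judged then, once.
The state is a dict: "clock": time; "joint_pos": joint angles; "qd": joint speeds; "effort": joint torques, N m; "tcp_pos": TCP position; "tool_rot": TCP orientation; "contact_force": force on the tool from outside, world axes, zero at the start; "torque": the same for the moment, N m; "gripper_width": finger opening in m; "grasp_force": force on a finger pad.
Only numpy, scipy, OpenCV 4.12 (cv2) and the standard library are available. Lean on these libraries where they do the work, as an engineer would, in place of code of your own. Each camera call takes 0.05 s, during which the arm holds its last target. There are 200 camera calls.

### The job

Stand the two amber dropper bottles in the two round pockets of the wooden case, one in each, without dropping or tipping them. Flip the case's steel stay up until it stands against its stop, then lower the thrown-back lid gently onto the stay so that it stays propped half open over the bottles. Leave the other things on the table where they are.

Things in the scene. Friction and masses are not known exactly. Their poses are not given: they have to be found in the camera images.
- case: Pale wooden case fixed to the table, 160 (x) x 220 (y) x 55 mm high, walls 8 mm. Origin: centre of its underside; its x points to the back (hinge side), y to its left, z up; it stands turned toward the robot. Its front part is a grey block (x -72 to -12 mm, top at z 50 mm) with two round pockets; behind it an open tray with a needle and forceps that stay there
- pocket_l (a point): Centre of the floor of the left pocket (case frame -42, 50, 14 mm): round hole 40 mm across, 36 mm deep, open above; axes as the case
- pocket_r (a point): Centre of the floor of the right pocket (case frame -42, -50, 14 mm), same size
- lid (a joint): Lid angle, rad: 0 closed (lying on the case), 1.85 thrown back against its stop, where it starts. Below about 1.57 it falls shut under its own weight (0.30 kg, lightly damped hinge). Resting on the raised stay it reads about 0.86
- lid_hinge (a point): Middle of the lid's hinge line, at the top of the case's back (case frame 84, 0, 55 mm), turning about the case's y; its frame turns with the lid: x from the free edge to the hinge, y along the hinge, z out of the outer face
- lid_rail (a point): Middle of the round wooden grip rail, 16 mm thick and 240 mm long, along the lid's free edge, parallel to the hinge and 168 mm from it; lid frame. The lid board is 220 mm wide and 6 mm thick, so a grip straddling the rail must lie within about 20 degrees of the board's plane. Thrown back, the rail stands about 220 mm above the table
- stay (a joint): Stay angle, rad: 0 folded down, pointing to the back, 1.75 fully up against its stop, leaning slightly to the front, where it stays by its weight. It turns freely and falls back if left below about 1.5
- stay_pivot (a point): Pivot of the stay, on the left outer side of the case (case frame 6, 115.5, 48 mm), turning about the case's y; its x points along the bar to its tip
- stay_peg (a point): Middle of the stay's round finger peg, 14 mm thick, sticking out 40 mm to the left (+y) from the bar, 75 mm from the pivot. The bar is flat steel 7 x 10 mm, 112 mm from pivot to the centre of its round tip (radius 7 mm)
- stay_tip (a point): Centre of the stay's round tip, on which the lid comes to rest with the small steel strike plate (32 mm long, standing out 12 mm from the lid's left edge near the rail)
- bottle_a: Amber dropper bottle with black cap and bulb, 95 mm high, standing. Origin: centre of its underside, z up. Body 32 mm across up to 60 mm, collar 22 mm across from 57 to 71 mm, bulb 12 mm across above; 50 g
- bottle_b: Second amber dropper bottle, same size and looks
- squeeze_bottle: Bystander: small white squeeze bottle with needle tip, 71 mm high; origin at its underside
- slides: Bystander: white slide box 45 x 88 x 29 mm; origin at its underside
- dish: Bystander: clear petri dish, 90 mm across, 12 mm high; origin at its underside
- lens: Bystander: metal hand lens, 26 x 91 x 16 mm; origin at its underside

How it is judged:
By the outcome, as a careful person would: the job done as asked, in the order asked, and still so for the second after the job is handed in, with the robot touching nothing.
It also fails if it takes over 72 s, if anything falls off the work surface, if the arm or the gripper's body presses on something with over 40 N, if the wrist force passes 120 N, or if a joint passes its speed limit or range.

## Working session

There is one attempt and no reset: what is moved stays moved. The work goes in short steps, Python scripts to look and compute and a shell command to move; the robot and the scene stay as the last step left them, time stands still between calls to the robot, and variables do not carry over. Pictures are saved under pics/ and viewed, at most 10 in all, crops included, and the job is handed in when it is done.

```bash
ls; mkdir -p pics; python3 - <<'E'
from rig import bot, imaging, sign_off
import cv2,numpy as np
for n in("scene","side"):
    im=imaging.read_camera(n); cv2.imwrite(f"pics/{n}0.png",im[:,:,::-1])
    c=imaging.get_calibration(n); print(n,c["fx"],c["cx"],c["cy"],(-np.array(c["R"]).T@c["t"]).round(3), np.array(c["R"])[2].round(2))
s=bot.read_state();print(s["clock"],s["tool_rot"],s["tcp_pos"])
E
```

```text
nudge.py
pics
rig.py
scene 367.0118438066673 321.69981753743815 205.19330227625792 [-0.028 -0.427  0.72 ] [ 0.57  0.52 -0.64]
side 467.1846094377882 325.2940092520373 189.53426438276273 [0.613 0.756 1.075] [-0.08 -0.55 -0.83]
0.1 [[-9.70180207e-01  2.42384458e-01 -3.75074454e-04]
 [ 2.42384744e-01  9.70178753e-01 -1.67998660e-03]
 [-4.33133734e-05 -1.72080207e-03 -9.99998518e-01]] [0.15740469 0.6300841  0.22964514]
```

View pics/scene0.png

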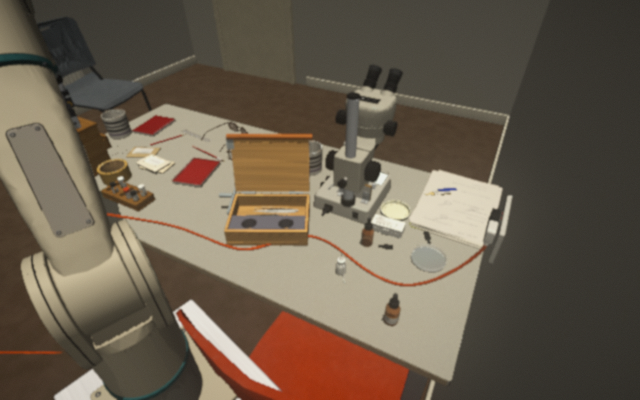

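View pics/side0.png

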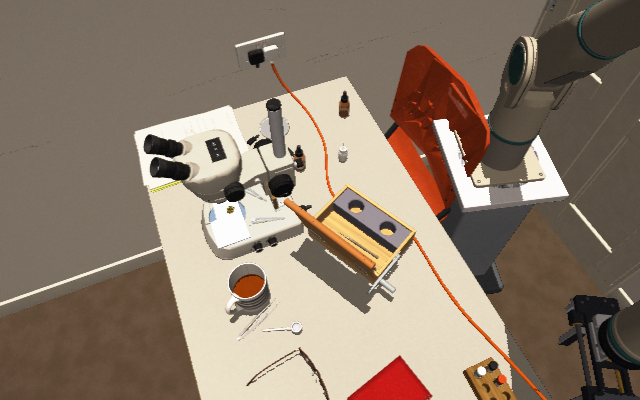

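```bash
cat > mk.py <<'E'
import cv2,numpy as np
def tile(path,im,boxes,s,ticks=10):
    T=[]
    for x0,y0,x1,y1 in boxes:
        c=cv2.resize(im[y0:y1,x0:x1],None,fx=s,fy=s,interpolation=cv2.INTER_CUBIC)
        for x in range(-(-x0//ticks)*ticks,x1,ticks):
            cv2.line(c,(int((x-x0+.5)*s),0),(int((x-x0+.5)*s),6),(0,0,255),1)
            cv2.putText(c,str(x),(int((x-x0+.5)*s)-9,16),0,.33,(0,0,255),1)
        for y in range(-(-y0//ticks)*ticks,y1,ticks):
            cv2.line(c,(0,int((y-y0+.5)*s)),(6,int((y-y0+.5)*s)),(0,0,255),1)
            cv2.putText(c,str(y),(8,int((y-y0+.5)*s)+4),0,.33,(0,0,255),1)
        T.append(c)
    h=max(t.shape[0] for t in T)
    T=[cv2.copyMakeBorder(t,0,h-t.shape[0],0,4,0) for t in T]
    o=np.hstack(T); print(o.shape); cv2.imwrite(path,o)
E
python3 - <<'E'
from mk import *
tile("pics/s1.png",cv2.imread("pics/scene0.png"),[(218,128,320,250),(330,215,412,330)],4.2)
tile("pics/s2.png",cv2.imread("pics/side0.png"),[(272,180,420,302),(285,85,355,175)],3.6)
E
```

```text
(512, 780, 3)
(439, 793, 3)
```

View pics/s1.png

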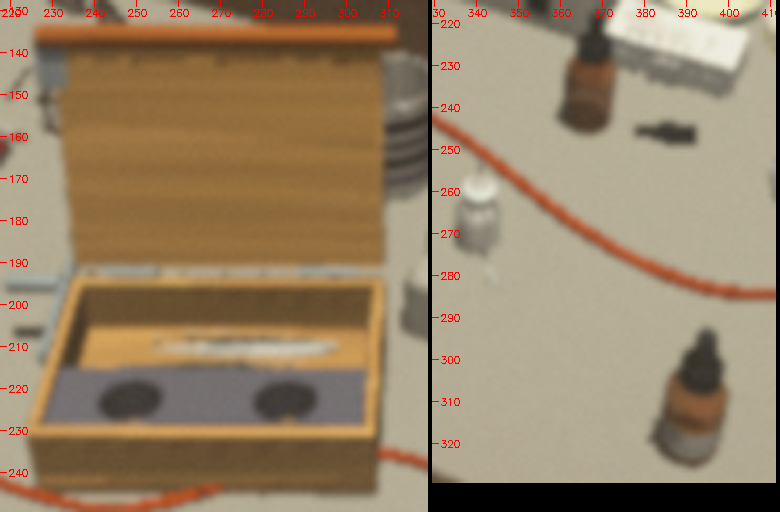

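View pics/s2.png

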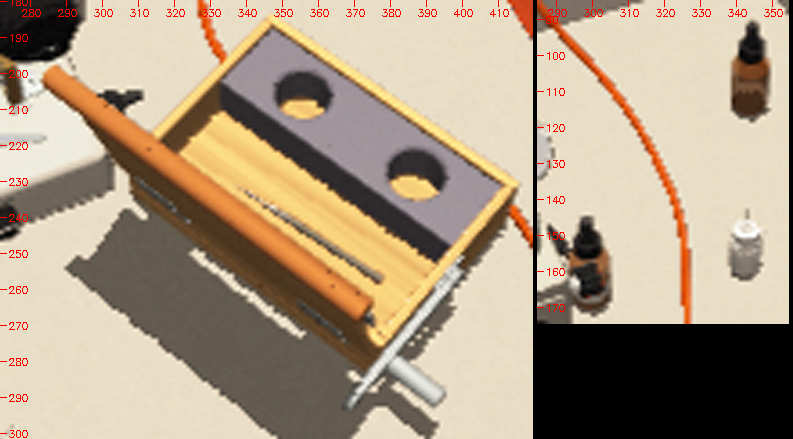

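```bash
cat > tri.py <<'E'
import numpy as np
from scipy.optimize import least_squares
def ray(c,uv):
    R=np.array(c["R"]);o=-R.T@np.array(c["t"])
    d=R.T@np.array([(uv[0]-c["cx"])/c["fx"],(uv[1]-c["cy"])/c["fy"],1]);return o,d/np.linalg.norm(d)
def onz(c,uv,z):
    o,d=ray(c,uv);return o+d*(z-o[2])/d[2]
def tri(obs):
    A=0;b=0;rs=[ray(*x) for x in obs]
    for o,d in rs:
        P=np.eye(3)-np.outer(d,d);A=A+P;b=b+P@o
    X=np.linalg.solve(A,b);return X,[np.linalg.norm((np.eye(3)-np.outer(d,d))@(X-o)) for o,d in rs]
E
python3 - <<'E'
from tri import *
from rig import bot, imaging, sign_off
S=imaging.get_calibration("scene");D=imaging.get_calibration("side")
P=dict(pl=((248.7,222.7),(387.1,227.8)),pr=((285.6,223.0),(355.7,206.2)),fl=((224.6,230.6),(415.4,230.6)),fr=((307.7,230.6),(346.5,185.6)),
A0=((390.2,321.6),(343.7,114.5)),A1=((395,293.8),(344.5,92)),B0=((366.2,241.9),(300,168.4)))
for k,(a,b) in P.items():
    X,e=tri([(S,a),(D,b)]);print(k,X.round(4),np.round(e,4), onz(S,a,X[2]).round(3)[:2])
print(onz(S,P['A0'][0],0),onz(D,P['A0'][1],0),onz(S,P['B0'][0],0),onz(D,P['B0'][1],0),onz(D,(298.4,146.2),.095))
print(onz(S,P['pl'][0],.05),onz(D,P['pl'][1],.05),onz(S,P['pr'][0],.05),onz(D,P['pr'][1],.05))
E
```

```text
pl [0.3806 0.2177 0.0481] [0.0006 0.0006] [0.381 0.217]
pr [0.4475 0.1437 0.047 ] [0.001 0.001] [0.448 0.143]
fl [0.3147 0.2369 0.0525] [0.0018 0.0018] [0.316 0.236]
fr [0.4625 0.0774 0.0494] [0.003 0.003] [0.466 0.076]
A0 [ 0.418  -0.2232 -0.007 ] [0.0013 0.0013] [ 0.419 -0.224]
A1 [ 0.4191 -0.221   0.0914] [0.0009 0.0009] [ 0.42  -0.221]
B0 [ 0.5765 -0.0339 -0.0027] [0.0031 0.0031] [ 0.58  -0.035]
[ 0.41495931 -0.22566978  0.        ] [ 0.41830423 -0.21581301  0.        ] [ 5.77516191e-01 -3.64419855e-02 -1.11022302e-16] [ 0.57426833 -0.02949038  0.        ] [ 0.57401299 -0.0338084   0.095     ]
[0.37999253 0.21565159 0.05      ] [0.38045458 0.21903407 0.05      ] [0.4462958  0.14082293 0.05      ] [0.4471977 0.1460542 0.05     ]
```

```bash
echo '{"segments":[[0, -0.036, -0.026, 0, 0, 0, 0.094], [0, -0.036, -0.026, 0, 0, 0, 0.094], [0, -0.036, -0.026, 0, 0, 0, 0.094], [0, -0.036, -0.026, 0, 0, 0, 0.094], [0, -0.036, -0.026, 0, 0, 0, 0.094]]}' | python3 nudge.py; echo '{"segments":[[-0.05, 0, 0, 0, 0, 6.2, 0.094], [-0.05, 0, 0, 0, 0, 6.2, 0.094], [-0.05, 0, 0, 0, 0, 6.2, 0.094], [-0.05, 0, 0, 0, 0, 6.2, 0.094], [-0.05, 0, 0, 0, 0, 6.2, 0.094]]}' | python3 nudge.py
cat > w.py <<'E'
import sys,cv2,pickle
from rig import bot, imaging, sign_off
n=sys.argv[1]
c=imaging.get_calibration("wrist"); im=imaging.read_camera("wrist")
cv2.imwrite(f"pics/{n}.png",im[:,:,::-1]); pickle.dump(c,open(f"pics/{n}.pkl","wb"))
E
echo '{"segments":[[-0.05, 0, 0, 0, 0, 6.2, 0.094], [-0.05, 0, 0, 0, 0, 6.2, 0.094], [0, 0, 0, 0, 0, 0, 0.094]]}' | python3 nudge.py|grep tcp;python3 w.py w1;  echo '{"segments":[[-0.05, 0, 0, 0, 0, 6.2, 0.094], [-0.05, 0, 0, 0, 0, 6.2, 0.094], [0, 0, 0, 0, 0, 0, 0.094]]}' | python3 nudge.py | grep tcp;python3 w.py w2
python3 - <<'E'
import cv2,numpy as np
a=np.hstack([cv2.imread(f"pics/w{i}.png") for i in(1,2)]);cv2.imwrite("pics/w12.png",np.vstack([cv2.imread(f"pics/w{i}.png") for i in(1,2)])[:, :])
o=np.vstack([cv2.resize(cv2.imread(f"pics/w{i}.png"),(480,300)) for i in(1,2)]);cv2.imwrite("pics/w12.png",o)
E
```

```text
tcp_pos: [0.4061, 0.2649, 0.3606]
tcp_pos: [0.4528, 0.1794, 0.3607]
```

View pics/w12.png

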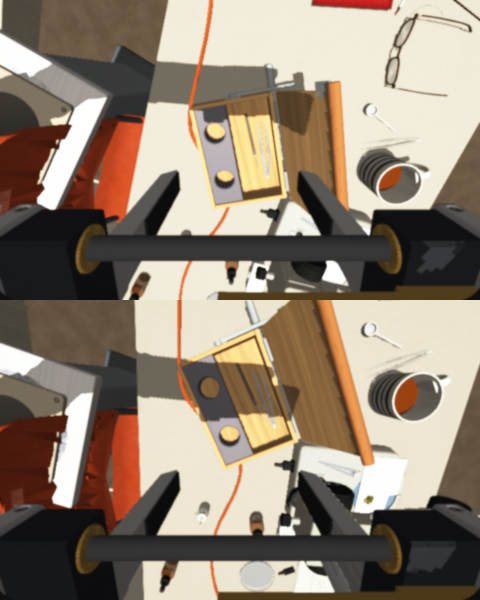

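```bash
python3 - <<'E'
from mk import *
a=cv2.imread("pics/w1.png");b=cv2.imread("pics/w2.png")
c=np.zeros((400,1280,3),np.uint8);c[:,:640]=a;c[:,640:]=b
tile("pics/s3.png",c,[(255,145,325,260),(890,85,975,205),(845,335,885,400),(962,270,1000,325)],3.3)
E
```

```text
(396, 784, 3)
```

View pics/s3.png

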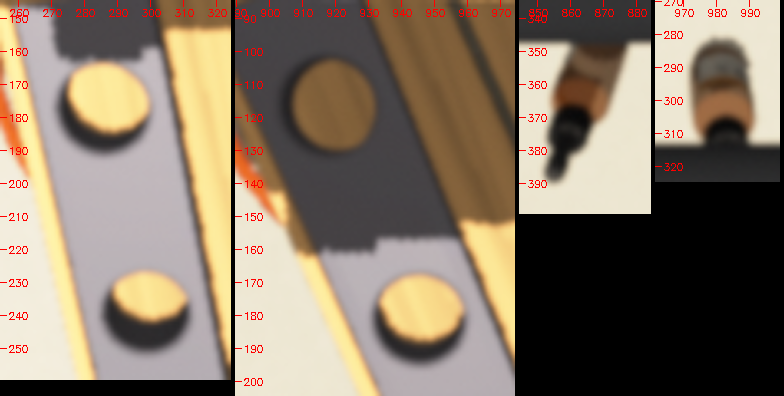

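```bash
python3 - <<'E'
from tri import *
import pickle
from rig import bot, imaging, sign_off
S=imaging.get_calibration("scene");D=imaging.get_calibration("side")
w1,w2=[pickle.load(open(f"pics/w{i}.pkl","rb")) for i in(1,2)]
o={'pl':[(S,(248.7,222.7)),(D,(387.1,227.8)),(w1,(286,176.8)),(w2,(278.1,116.3))],
'pr':[(S,(285.6,223.0)),(D,(355.7,206.2)),(w1,(298.7,238.7)),(w2,(305.7,180.7))],
'A1':[(S,(395,293.8)),(D,(344.5,92)),(w2,(215,387))],'B0':[(S,(366.2,241.9)),(D,(300,168.4)),(w2,(341.2,290.1))]}
for k,v in o.items():
    X,e=tri(v);print(k,X.round(4),np.round(e,4));z={'pl':.05,'pr':.05,'A1':.09,'B0':0}[k]
    print([onz(c,p,z)[:2].round(4).tolist() for c,p in v])
    if k[0]=='p':print(tri(v[2:]))
print(-np.array(w2["R"]).T@w2["t"],w2["fx"],np.array(w2["R"]).round(2),bot.read_state()["tool_rot"],bot.read_state()["tcp_pos"])
E
```

```text
pl [0.3798 0.2199 0.0477] [0.0025 0.0018 0.0018 0.0021]
[[0.38, 0.2157], [0.3805, 0.219], [0.3785, 0.2218], [0.3792, 0.2219]]
(array([0.378787 , 0.2216321, 0.048526 ]), [np.float64(0.0003084304103364484), np.float64(0.00030843041033649156)])
pr [0.4467 0.145  0.0463] [0.0024 0.001  0.0014 0.0018]
[[0.4463, 0.1408], [0.4472, 0.1461], [0.4448, 0.1472], [0.4458, 0.1475]]
(array([0.44549802, 0.14680757, 0.04815869]), [np.float64(0.00046234460478359723), np.float64(0.0004623446047836889)])
A1 [ 0.4184 -0.2208  0.091 ] [0.0017 0.0002 0.0015]
[[0.421, -0.2209], [0.4182, -0.2216], [0.4172, -0.2207]]
B0 [ 0.5758 -0.0344 -0.0025] [0.0033 0.003  0.0011]
[[0.5775, -0.0364], [0.5743, -0.0295], [0.5742, -0.0335]]
[0.42706284 0.25319851 0.5152433 ] 322.42137573708874 [[ 0.94  0.34  0.  ]
 [ 0.32 -0.91  0.27]
 [ 0.09 -0.25 -0.96]] [[-3.41446415e-01  9.39901234e-01 -1.30085580e-04]
 [ 9.39901150e-01  3.41446316e-01 -4.90253199e-04]
 [-4.16372344e-04 -2.89662784e-04 -9.99999871e-01]] [0.45133781 0.18306706 0.36041476]
```

```bash
echo '{"segments":[[-0.0454, -0.0209, 0, 0, 0, 8.5, 0.07], [-0.048, -0.0139, 0, 0, 0, 8.5, 0.07], [-0.0495, -0.0067, 0, 0, 0, 8.5, 0.07], [-0.05, 0.0007, 0, 0, 0, 8.5, 0.07], [-0.0493, 0.0081, 0, 0, 0, 8.5, 0.07]]}' | python3 nudge.py | grep tcp; echo '{"segments":[[-0.0476, 0.0153, 0, 0, 0, 8.5, 0.07], [-0.0448, 0.0222, 0, 0, 0, 8.5, 0.07], [-0.0411, 0.0285, 0, 0, 0, 8.5, 0.07], [0, 0, 0, 0, 0, 0, 0.07], [0, 0, 0, 0, 0, 0, 0.07]]}' | python3 nudge.py; cat > to.py <<'E'
import sys,numpy as np
from rig import bot, imaging, sign_off
s=bot.read_state();R=np.array(s["tool_rot"]);p=np.array(s["tcp_pos"])
t=np.array([float(a) for a in sys.argv[1:4]])
print("t",s["clock"],"p",p.round(4),"d",(R.T@(t-p)).round(4),"yang",np.degrees(np.arctan2(R[1,1],R[0,1])).round(2),"z",R[:,2].round(3),"F",np.round(s["contact_force"],1),"w",round(s["gripper_width"],4),round(s["grasp_force"],1), "q",np.round(s["joint_pos"],0))
E
python3 to.py .4178 -.2208 .067;python3 w.py w3;python3 to.py .4178 -.2208 .067
```

```text
tcp_pos: [0.431, -0.0632, 0.3604]
clock: 2.8
tcp_pos: [0.4199, -0.2125, 0.3599]
tool_rot: [[0.74, 0.673, -0.001], [0.673, -0.74, 0.001], [0.0, -0.002, -1.0]]
contact_force: [-0.1, 1.3, -0.0]
gripper_width: 0.0698
grasp_force: 0.0
t 2.8 p [ 0.4199 -0.2125  0.3599] d [-0.0073  0.0052  0.2929] yang -47.69 z [-0.001  0.001 -1.   ] F [-0.1  1.3 -0. ] w 0.0698 0.0 q [-13.  18.  50. 104. -15.  65.  -6.]
t 2.85 p [ 0.4203 -0.2114  0.3599] d [-0.0084  0.0059  0.2929] yang -47.56 z [-0.001  0.002 -1.   ] F [ 0.4 -0.5  0. ] w 0.0702 0.0 q [-14.  18.  50. 104. -15.  65.  -6.]
```

View pics/w3.png

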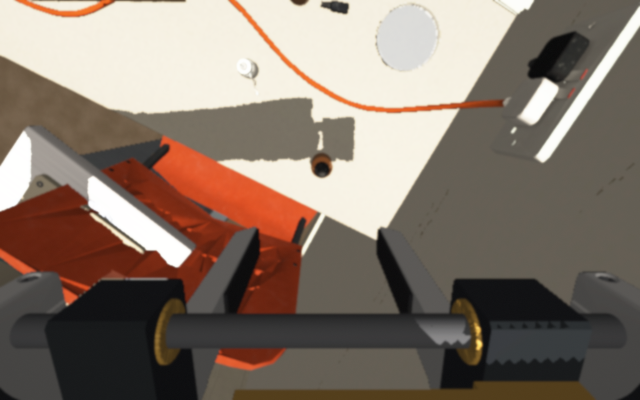

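```bash
python3 - <<'E'
from tri import *
import pickle
c=pickle.load(open("pics/w3.pkl","rb"))
print(-np.array(c["R"]).T@c["t"])
R=np.array(c["R"])
for X in [(.4178,-.2208,z) for z in(0,.03,.058,.09)]:
    q=R@np.array(X)+c["t"];print(X[2],(q[:2]/q[2]*c["fx"]+[c["cx"],c["cy"]]).round(1))
print(onz(c,(320.5,170),.09),onz(c,(321.5,162),.058))
from mk import *
tile("pics/s4.png",cv2.imread("pics/w3.png"),[(290,130,350,200)],7)
E
```

```text
[ 0.47776222 -0.16016397  0.514778  ]
0 [321.5 162.1]
0.03 [321.7 165.3]
0.058 [321.9 168.7]
0.09 [322.1 173.1]
[ 0.41948788 -0.21635048  0.09      ] [ 0.42461567 -0.21381931  0.058     ]
(490, 424, 3)
```

View pics/s4.png

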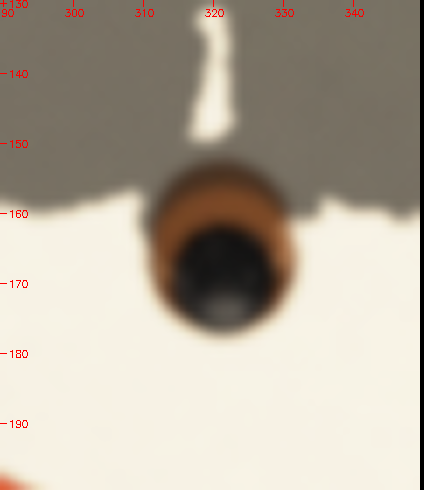

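```bash
echo '{"segments":[[-0.0084, 0.0059, 0.04, 0, 0, 0, 0.06], [0, 0, 0.048, 0, 0, 0, 0.06], [0, 0, 0.048, 0, 0, 0, 0.06], [0, 0, 0.048, 0, 0, 0, 0.06], [0, 0, 0.02, 0, 0, 0, 0.06]]}' | python3 nudge.py >/dev/null; echo '{"segments":[[0, 0, 0, 0, 0, 0, 0.06], [0, 0, 0, 0, 0, 0, 0.06]]}' | python3 nudge.py >/dev/null; python3 to.py .4178 -.2208 .067
```

```text
t 3.55 p [ 0.4182 -0.2222  0.1568] d [ 0.0005 -0.0012  0.0898] yang -47.61 z [ 0.     0.001 -1.   ] F [ 0.6  0.4 -0.1] w 0.0598 0.0 q [ -0.  33.  37. 119. -32.  38.  11.]
```

```bash
echo '{"segments":[[0.0004, -0.0008, 0.03, 0, 0, 0, 0.06], [0, 0, 0.03, 0, 0, 0, 0.06], [0, 0, 0.02, 0, 0, 0, 0.06], [0, 0, 0.009, 0, 0, 0, 0.06], [0, 0, 0, 0, 0, 0, 0.045]]}' | python3 nudge.py >/dev/null;  python3 to.py .4178 -.2208 .067; echo '{"segments":[[0, 0, 0, 0, 0, 0, 0.02], [0, 0, 0, 0, 0, 0, 0.02], [0, 0, 0, 0, 0, 0, 0.02], [0, 0, 0, 0, 0, 0, 0.02]]}' | python3 nudge.py 12 >/dev/null;  python3 to.py .4178 -.2208 .067
```

```text
t 4.05 p [ 0.4178 -0.2227  0.0679] d [ 0.0013 -0.0014  0.0009] yang -47.75 z [ 0.001  0.    -1.   ] F [ 0.3 -0.1  0. ] w 0.0551 0.0 q [  7.  41.  26. 123. -42.  25.  19.]
t 4.45 p [ 0.4175 -0.2232  0.0683] d [ 0.0018 -0.0016  0.0013] yang -47.82 z [ 0.001 -0.    -1.   ] F [0.1 0.3 6.2] w 0.0321 12.0 q [  7.  41.  26. 123. -42.  25.  19.]
```

```bash
echo '{"segments":[[0, 0, -0.02, 0, 0, 0, 0.02], [0, 0, -0.04, 0, 0, 0, 0.02], [0, 0, -0.04, 0, 0, 0, 0.02], [0, 0, -0.04, 0, 0, 0, 0.02], [0.01, -0.01, 0, 0, 0, 0, 0.02]]}' | python3 nudge.py >/dev/null;python3 to.py .44 0 .2; echo '{"segments":[[0.033, -0.03, 0, 0, 0, 0, 0.02], [0.033, -0.03, 0, 0, 0, 0, 0.02], [0.033, -0.03, 0, 0, 0, 0, 0.02], [0.033, -0.03, 0, 0, 0, 0, 0.02], [0.0246, -0.02, 0, 0, 0, 0, 0.02]]}' | python3 nudge.py >/dev/null;  python3 to.py .379 .2208 .2
```

```text
t 4.95 p [ 0.4199 -0.2124  0.212 ] d [ 0.1571 -0.1444  0.0111] yang -47.98 z [ 0.009 -0.005 -1.   ] F [-0.6 -0.3 -0.7] w 0.032 11.9 q [ -6.  28.  43. 117. -28.  44.   5.]
t 5.45 p [0.4391 0.0032 0.2074] d [ 0.1021 -0.2014  0.0077] yang -47.68 z [-0.001  0.001 -1.   ] F [ 0.7 -0.4 -0.5] w 0.0319 11.9 q [-36.  27.  45. 121. -28.  43. -20.]
```

```bash
echo '{"segments":[[0.022, -0.0425, 0, 0, 0, 0, 0.02], [0.022, -0.0425, 0, 0, 0, 0, 0.02], [0.022, -0.0425, 0, 0, 0, 0, 0.02], [0.018, -0.037, 0, 0, 0, 0, 0.02], [0.016, -0.034, 0, 0, 0, 0, 0.02]]}' | python3 nudge.py >/dev/null;python3 to.py .379 .2208 .2; echo '{"segments":[[0, 0, 0, 0, 0, 0, 0.02], [0, 0, 0, 0, 0, 0, 0.02], [0, 0, 0, 0, 0, 0, 0.02]]}' | python3 nudge.py >/dev/null;  python3 to.py .379 .2208 .2;python3 w.py w4;  python3 to.py .379 .2208 .2
```

```text
t 5.95 p [0.3794 0.2164 0.2075] d [ 0.0027 -0.0035  0.0075] yang -47.75 z [-0.  0. -1.] F [ 0.3 -0.7 -0.5] w 0.0319 11.9 q [-67.  28.  48. 122. -30.  43. -47.]
t 6.25 p [0.3808 0.2131 0.2076] d [ 0.0038 -0.007   0.0076] yang -47.93 z [ 0. -0. -1.] F [ 0.   0.  -0.7] w 0.0324 11.9 q [-66.  27.  48. 122. -30.  43. -47.]
t 6.3 p [0.3809 0.2129 0.2076] d [ 0.0039 -0.0072  0.0076] yang -47.98 z [ 0. -0. -1.] F [ 0.5  0.3 -0.3] w 0.0321 11.9 q [-66.  27.  48. 122. -30.  43. -47.]
```

View pics/w4.png

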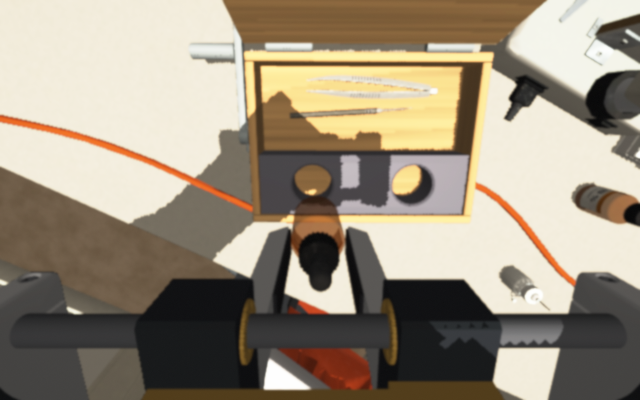

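```bash
python3 - <<'E'
from tri import *
import pickle,cv2
c=pickle.load(open("pics/w4.pkl","rb"));R=np.array(c["R"])
print(-R.T@c["t"],onz(c,(412,182),.05),onz(c,(312.5,181.5),.05))
def pr(X):
    q=R@np.array(X)+c["t"];return (q[:2]/q[2]*c["fx"]+[c["cx"],c["cy"]]).round(1)
for n,p in dict(pl=(.379,.2208),pr=(.4458,.1465)).items():
    for a in range(0,360,90): print(n,a,pr((p[0]+.02*np.cos(np.radians(a-48)),p[1]+.02*np.sin(np.radians(a-48)),.05)))
for z in (-.067,-.03,.028): print(pr((.3809,.2129,.2076+z)))
im=cv2.imread("pics/w4.png");g=cv2.cvtColor(im,6)
for y in(178,182,186):print(g[y,385:440:1].tolist())
print(g[155:210,412].tolist());print(g[182,285:340].tolist())
E
```

```text
[0.43866943 0.26542934 0.36242653] [0.44789608 0.14817561 0.05      ] [0.38206309 0.22184976 0.05      ]
pl 0 [331.3 184.4]
pl 90 [311.1 164.5]
pl 180 [291.1 184.4]
pl 270 [311.3 203.7]
pr 0 [431.7 184.7]
pr 90 [413.2 164.7]
pr 180 [391.5 184.6]
pr 270 [410.1 203.9]
[318.5 218.4]
[318.6 238.4]
[318.7 289.7]
[71, 71, 74, 92, 133, 165, 175, 171, 182, 207, 224, 228, 229, 229, 229, 229, 228, 229, 228, 228, 229, 228, 228, 229, 228, 229, 228, 228, 228, 228, 228, 228, 227, 218, 187, 135, 88, 56, 40, 35, 36, 35, 35, 36, 37, 50, 79, 108, 132, 156, 173, 179, 181, 181, 181]
[71, 71, 74, 96, 135, 160, 166, 185, 212, 225, 227, 228, 227, 228, 228, 228, 228, 227, 227, 228, 228, 227, 227, 227, 227, 227, 227, 227, 227, 227, 227, 222, 204, 165, 119, 87, 61, 44, 37, 37, 37, 36, 36, 35, 35, 40, 62, 97, 122, 143, 164, 177, 180, 181, 181]
[70, 71, 75, 98, 135, 156, 167, 193, 213, 221, 223, 223, 223, 223, 223, 223, 222, 222, 223, 223, 222, 223, 222, 222, 223, 223, 223, 222, 219, 211, 193, 160, 120, 88, 61, 46, 40, 39, 39, 37, 38, 37, 37, 37, 37, 43, 66, 99, 124, 146, 166, 178, 180, 181, 180]
[130, 166, 178, 179, 179, 179, 180, 177, 168, 166, 188, 209, 217, 220, 221, 222, 223, 224, 224, 224, 225, 225, 227, 228, 230, 231, 230, 227, 224, 223, 223, 222, 220, 214, 199, 168, 127, 89, 63, 48, 44, 43, 44, 45, 45, 44, 46, 53, 77, 106, 134, 156, 172, 176, 176]
[71, 72, 71, 71, 69, 65, 59, 49, 44, 51, 72, 92, 104, 106, 106, 107, 106, 107, 106, 107, 106, 105, 107, 106, 106, 106, 106, 106, 106, 105, 105, 106, 106, 106, 105, 106, 105, 105, 105, 106, 105, 105, 106, 104, 93, 72, 55, 53, 60, 66, 70, 71, 72, 72, 73]
```

```bash
echo '{"segments":[[0.0042, -0.0071, 0, 0, 0, 0, 0.02], [0, 0, 0.03, 0, 0, 0, 0.02], [0, 0, 0.03, 0, 0, 0, 0.02], [0, 0, 0.02, 0, 0, 0, 0.02], [0, 0, 0, 0, 0, 0, 0.02]]}' | python3 nudge.py >/dev/null;python3 to.py .3793 .221 .082; echo '{"segments":[[0, 0, 0, 0, 0, 0, 0.02], [0, 0, 0, 0, 0, 0, 0.02], [0, 0, 0, 0, 0, 0, 0.02]]}' | python3 nudge.py >/dev/null;  python3 to.py .3793 .221 .082
```

```text
t 6.8 p [0.3777 0.2213 0.1258] d [0.0012 0.0013 0.0438] yang -47.93 z [-0.004 -0.002 -1.   ] F [-0.3 -0.3 -0.9] w 0.0324 11.9 q [-59.  35.  37. 126. -41.  32. -39.]
t 7.1 p [0.3796 0.2227 0.1284] d [-0.0014  0.001   0.0464] yang -47.83 z [ 0.002  0.001 -1.   ] F [-1.   0.   0.1] w 0.0321 11.9 q [-59.  35.  38. 126. -41.  32. -39.]
```

```bash
echo '{"segments":[[-0.0012, 0.0009, 0.01, 0, 0, 0, 0.02], [0, 0, 0.01, 0, 0, 0, 0.02], [0, 0, 0.01, 0, 0, 0, 0.02], [0, 0, 0, 0, 0, 0, 0.02], [0, 0, 0, 0, 0, 0, 0.02]]}' | python3 nudge.py >/dev/null;python3 to.py .3793 .221 .082; echo '{"segments":[[0, 0, 0.008, 0, 0, 0, 0.02], [0, 0, 0.006, 0, 0, 0, 0.02], [0, 0, 0, 0, 0, 0, 0.02]]}' | python3 nudge.py >/dev/null;  python3 to.py .3793 .221 .082
```

```text
t 7.6 p [0.3784 0.2205 0.097 ] d [0.001  0.0003 0.015 ] yang -47.86 z [-0.001 -0.001 -1.   ] F [-0.   0.4 -1. ] w 0.0321 11.9 q [-56.  37.  33. 127. -45.  28. -35.]
t 7.9 p [0.3782 0.2207 0.0828] d [0.001  0.0006 0.0008] yang -47.83 z [-0.001 -0.    -1.   ] F [-0.7 -0.5 -0.4] w 0.0319 11.9 q [-54.  38.  30. 128. -47.  25. -33.]
```

```bash
echo '{"segments":[[0, 0, 0.0012, 0, 0, 0, 0.02], [0, 0, 0, 0, 0, 0, 0.05], [0, 0, 0, 0, 0, 0, 0.05], [0, 0, 0, 0, 0, 0, 0.05], [0, 0, 0, 0, 0, 0, 0.05]]}' | python3 nudge.py >/dev/null;python3 to.py .3793 .221 .2;  echo '{"segments":[[0, 0, -0.015, 0, 0, 0, 0.05], [0, 0, -0.03, 0, 0, 0, 0.05], [0, 0, -0.04, 0, 0, 0, 0.05], [0, 0, -0.05, 0, 0, 0, 0.05], [0, 0, 0, 0, 0, 0, 0.05]]}' | python3 nudge.py >/dev/null;python3 to.py .3793 .221 .2; python3 - <<'E'
from tri import *
import pickle,cv2
from rig import bot, imaging, sign_off
S=imaging.get_calibration("scene");D=imaging.get_calibration("side");c=pickle.load(open("pics/w4.pkl","rb"))
for n,a,b in [("coltop",(352,96),(273,104)),("colbot",(350,150),(277,155)),("knob",(387,135),(282,186)),("eye",(374,72),(148,143)),("knob2",(339,117),(234,191))]:
    X,e=tri([(S,a),(D,b)]);print(n,X.round(3),e[0].round(3))
for uv in [(612,95),(523,95),(505,50),(590,190)]:
    print(uv,onz(c,uv,0).round(3)[:2],onz(c,uv,.1).round(3)[:2])
for n in("scene","side"):
    cv2.imwrite(f"pics/{n}1.png",imaging.read_camera(n)[:,:,::-1])
from mk import *
a=cv2.resize(cv2.imread("pics/scene1.png")[80:280,200:440],None,fx=1.65,fy=1.65)
b=cv2.imread("pics/side1.png");b=cv2.resize(b[80:280,180:420],None,fx=1.65,fy=1.65)
cv2.imwrite("pics/s5.png",np.hstack([a,b]))
E
```

```text
t 8.4 p [0.3787 0.221  0.0824] d [ 0.0005  0.0004 -0.1176] yang -47.82 z [ 0.  0. -1.] F [ 0.3 -0.3 -0.3] w 0.0501 0.0 q [-54.  39.  30. 128. -47.  25. -33.]
t 8.9 p [0.3818 0.222  0.2218] d [-0.0027 -0.001   0.0218] yang -47.81 z [ 0.008  0.005 -1.   ] F [ 0.9 -0.4 -0.1] w 0.0497 0.0 q [-69.  27.  50. 121. -29.  45. -49.]
coltop [0.624 0.073 0.371] 0.001
colbot [0.633 0.081 0.217] 0.003
knob [0.681 0.086 0.202] 0.082
eye [0.856 0.157 0.361] 0.024
knob2 [0.726 0.192 0.244] 0.004
(612, 95) [0.659 0.04 ] [0.598 0.102]
(523, 95) [0.595 0.111] [0.552 0.153]
(505, 50) [0.611 0.16 ] [0.563 0.189]
(590, 190) [ 0.581 -0.031] [0.542 0.051]
```

```bash
R='0'; echo '{"segments":[[0, 0, -0.03, 0, 0, -8.5, 0.06], [0, 0, -0.03, 0, 0, -8.5, 0.06], [0, 0, 0, 0, 0, -8.5, 0.06], [0, 0, 0, 0, 0, -8.5, 0.06], [0, 0, 0, 0, 0, -8.5, 0.06]]}' | python3 nudge.py >/dev/null; echo '{"segments":[[0, 0, 0, 0, 0, -8.5, 0.06], [0, 0, 0, 0, 0, -8.5, 0.06], [0, 0, 0, 0, 0, -8.5, 0.06], [0, 0, 0, 0, 0, -8.5, 0.06], [0, 0, 0, 0, 0, -8.5, 0.06]]}' | python3 nudge.py >/dev/null; echo '{"segments":[[0, 0, 0, 0, 0, -8.5, 0.06], [0, 0, 0, 0, 0, -8.5, 0.06], [0, 0, 0, 0, 0, -8.5, 0.06], [0, 0, 0, 0, 0, -8.5, 0.06], [0, 0, 0, 0, 0, -8.5, 0.06]]}' | python3 nudge.py >/dev/null; echo '{"segments":[[0, 0, 0, 0, 0, -8.5, 0.06], [0, 0, 0, 0, 0, -8.5, 0.06], [0, 0, 0, 0, 0, -8.5, 0.06], [0, 0, 0, 0, 0, -8.5, 0.06], [0, 0, 0, 0, 0, -8.5, 0.06]]}' | python3 nudge.py >/dev/null; python3 to.py .5755 -.034 .28
python3 - <<'E'
from tri import *
import pickle
from rig import bot, imaging, sign_off
D=imaging.get_calibration("side");c=pickle.load(open("pics/w4.pkl","rb"))
print(tri([(c,(612,95)),(D,(282,186))]),tri([(c,(590,190)),(D,(300,168))]))
E
```

```text
t 11.0 p [0.3774 0.2204 0.2756] d [-0.0302 -0.3211 -0.0047] yang 122.53 z [-0.004 -0.001 -1.   ] F [ 0.4  0.6 -1. ] w 0.0601 0.0 q [-42.  15.  11. 116.  -4.  49.  93.]
(array([0.62890773, 0.06669785, 0.05341337]), [np.float64(0.005455396752884026), np.float64(0.005455396752884042)]) (array([ 0.57481522, -0.01840568,  0.01595141]), [np.float64(0.0006588449228939834), np.float64(0.0006588449228939525)])
```

```bash
echo '{"segments":[[0, 0, -0.01, 0, 0, -5, 0.06], [0, 0, -0.01, 0, 0, -4.4, 0.06], [0.0033, -0.046, -0.008, 0, 0, 0, 0.06], [0.0033, -0.046, -0.008, 0, 0, 0, 0.06], [0.0033, -0.046, -0.008, 0, 0, 0, 0.06]]}' | python3 nudge.py >/dev/null; echo '{"segments":[[0.0033, -0.046, -0.008, 0, 0, 0, 0.06], [0.0033, -0.046, -0.008, 0, 0, 0, 0.06], [0.0033, -0.046, -0.008, 0, 0, 0, 0.06], [0.0033, -0.046, 0, 0, 0, 0, 0.06], [0, 0, 0, 0, 0, 0, 0.06]]}' | python3 nudge.py>/dev/null; echo '{"segments":[[0, 0, 0, 0, 0, 0, 0.06], [0, 0, 0, 0, 0, 0, 0.06], [0, 0, 0, 0, 0, 0, 0.06]]}' | python3 nudge.py>/dev/null;python3 to.py .5755 -.034 .068; python3 w.py w5; python3 to.py .5755 -.034 .068; python3 - <<'E'
from tri import *
import pickle,cv2
c=pickle.load(open("pics/w5.pkl","rb"));R=np.array(c["R"])
for z in(0,.058,.09):
    q=R@np.array((.5755,-.034,z))+c["t"];u=(q[:2]/q[2]*c["fx"]+[c["cx"],c["cy"]]);print(z,u.round(1))
im=cv2.imread("pics/w5.png").astype(int)
# dark cap/bulb blob and brown body near prediction
x,y=int(u[0]),int(u[1]);w=im[max(0,y-40):y+40,x-40:x+40];s=w.sum(2)
n,l,st,ce=cv2.connectedComponentsWithStats((s<180).astype(np.uint8))
for k in range(1,n):
    if st[k,4]>30:print("dark",ce[k]+[x-40,max(0,y-40)],st[k]+[x-40,max(0,y-40),0,0,0])
b=((w[:,:,2]-w[:,:,0])>35).astype(np.uint8)
n,l,st,ce=cv2.connectedComponentsWithStats(b)
for k in range(1,n):
    if st[k,4]>30:print("brown",ce[k]+[x-40,max(0,y-40)],st[k]+[x-40,max(0,y-40),0,0,0])
E
```

```text
t 12.3 p [ 0.5742 -0.0336  0.3447] d [-0.0008 -0.0017  0.2767] yang 131.71 z [-0.001  0.001 -1.   ] F [-0.2 -0.5  0.7] w 0.06 0.0 q [-10.  24.  16.  90.  -7.  67. 139.]
t 12.35 p [ 0.5744 -0.0337  0.345 ] d [-0.0006 -0.0013  0.277 ] yang 131.71 z [-0.001  0.001 -1.   ] F [0.  0.3 0.2] w 0.0602 0.0 q [-10.  24.  16.  90.  -7.  67. 139.]
0 [316.1 158.7]
0.058 [316.1 165.1]
0.09 [316.  169.4]
dark [283.2183908  146.48275862] [276 143  19   7  87]
dark [316.821875 162.34375 ] [307 149  20  24 320]
brown [315.48387097 155.85483871] [305 147  23  23 248]
```

```bash
echo '{"segments":[[-0.0006, -0.0013, 0.045, 0, 0, 0, 0.06], [0, 0, 0.045, 0, 0, 0, 0.06], [0, 0, 0.045, 0, 0, 0, 0.06], [0, 0, 0.045, 0, 0, 0, 0.06], [0, 0, 0.01, 0, 0, 0, 0.06]]}' | python3 nudge.py >/dev/null; echo '{"segments":[[0, 0, 0, 0, 0, 0, 0.06], [0, 0, 0, 0, 0, 0, 0.06], [0, 0, 0, 0, 0, 0, 0.06]]}' | python3 nudge.py>/dev/null;python3 to.py .5755 -.034 .068
```

```text
t 13.15 p [ 0.578  -0.0359  0.1577] d [0.0009 0.0034 0.0897] yang 131.58 z [ 0.004 -0.    -1.   ] F [-0.  -0.2  0.4] w 0.0595 0.0 q [ -8.  36.  13. 103. -11.  42. 143.]
```

```bash
echo '{"segments":[[0.0005, 0.002, 0.012, 0, 0, 0, 0.06], [0, 0, 0, 0, 0, 0, 0.06], [0, 0, 0, 0, 0, 0, 0.06]]}' | python3 nudge.py >/dev/null; python3 to.py .5755 -.034 .068;echo '{"segments":[[0, 0, 0.03, 0, 0, 0, 0.06], [0, 0, 0.03, 0, 0, 0, 0.06], [0, 0, 0.016, 0, 0, 0, 0.06], [0, 0, 0, 0, 0, 0, 0.06], [0, 0, 0, 0, 0, 0, 0.06]]}' | python3 nudge.py>/dev/null;python3 to.py .5755 -.034 .068
```

```text
t 13.45 p [ 0.5744 -0.0346  0.1432] d [-0.0013 -0.0003  0.0752] yang 131.58 z [-0.  0. -1.] F [ 0.7  0.1 -0.3] w 0.0601 0.0 q [ -7.  37.  13. 104. -12.  40. 143.]
t 13.95 p [ 0.5749 -0.0349  0.0676] d [-0.0011  0.0003 -0.0004] yang 131.57 z [ 0. -0. -1.] F [ 0.4  0.6 -0.1] w 0.0601 0.0 q [ -6.  43.  10. 107. -14.  31. 145.]
```

```bash
echo '{"segments":[[-0.001, 0, 0, 0, 0, 0, 0.045], [0, 0, 0, 0, 0, 0, 0.02], [0, 0, 0, 0, 0, 0, 0.02], [0, 0, 0, 0, 0, 0, 0.02], [0, 0, 0, 0, 0, 0, 0.02]]}' | python3 nudge.py 12 >/dev/null; python3 to.py .5755 -.034 .068;echo '{"segments":[[0, 0, -0.015, 0, 0, 0, 0.02], [0, 0, -0.04, 0, 0, 0, 0.02], [0, 0, -0.045, 0, 0, 0, 0.02], [0, 0, -0.045, 0, 0, 0, 0.02], [0, 0, 0, 0, 0, 0, 0.02]]}' | python3 nudge.py>/dev/null;python3 to.py .446 .1467 .208
```

```text
t 14.45 p [ 0.5757 -0.0341  0.0678] d [ 0.0001  0.0002 -0.0002] yang 131.57 z [ 0.001  0.    -1.   ] F [-0.8  1.1  2.9] w 0.0319 12.0 q [ -6.  43.  10. 107. -14.  31. 145.]
t 14.95 p [ 0.5791 -0.0348  0.2182] d [-0.0207  0.2242  0.0086] yang 131.55 z [ 0.011 -0.    -1.   ] F [ 0.3 -0.4 -0.7] w 0.0321 12.0 q [ -9.  31.  15. 100. -10.  49. 142.]
```

```bash
echo '{"segments":[[-0.0035, 0.03, 0, 0, 0, 0, 0.02], [-0.0035, 0.042, 0, 0, 0, 0, 0.02], [-0.0035, 0.042, 0, 0, 0, 0, 0.02], [-0.0035, 0.042, 0, 0, 0, 0, 0.02], [-0.0035, 0.038, 0, 0, 0, 0, 0.02]]}' | python3 nudge.py >/dev/null;echo '{"segments":[[-0.003, 0.03, 0, 0, 0, 0, 0.02], [0, 0, 0, 0, 0, 0, 0.02], [0, 0, 0, 0, 0, 0, 0.02], [0, 0, 0, 0, 0, 0, 0.02], [0, 0, 0, 0, 0, 0, 0.02]]}' | python3 nudge.py>/dev/null;python3 to.py .446 .1467 .128;echo '{"segments":[[0, 0, 0.03, 0, 0, 0, 0.02], [0, 0, 0.03, 0, 0, 0, 0.02], [0, 0, 0.02, 0, 0, 0, 0.02], [0, 0, 0, 0, 0, 0, 0.02], [0, 0, 0, 0, 0, 0, 0.02]]}' | python3 nudge.py>/dev/null;echo '{"segments":[[0, 0, 0, 0, 0, 0, 0.02], [0, 0, 0, 0, 0, 0, 0.02]]}' | python3 nudge.py>/dev/null;python3 to.py .446 .1467 .082
```

```text
t 15.95 p [0.4427 0.1458 0.2121] d [-0.0031 -0.0015  0.0841] yang 131.44 z [ 0.    -0.001 -1.   ] F [ 0.1  0.1 -0.4] w 0.0321 12.0 q [-33.  23.  15. 117.  -9.  41. 120.]
t 16.65 p [0.4429 0.1472 0.1333] d [-0.0019 -0.0024  0.0513] yang 131.55 z [ 0.002  0.001 -1.   ] F [ 0.6 -0.2 -0.8] w 0.0321 12.0 q [-30.  31.  12. 121. -13.  29. 123.]
```

```bash
echo '{"segments":[[-0.0024, -0.0019, 0, 0, 0, 0, 0.02], [0, 0, 0.005, 0, 0, 0, 0.02], [0, 0, 0, 0, 0, 0, 0.02], [0, 0, 0, 0, 0, 0, 0.02], [0, 0, 0, 0, 0, 0, 0.02]]}' | python3 nudge.py >/dev/null;python3 to.py .446 .1467 .082; python3 w.py w6; python3 to.py .446 .1467 .082
```

```text
t 17.15 p [0.445  0.1472 0.1272] d [-0.0004 -0.0011  0.0452] yang 131.58 z [-0. -0. -1.] F [ 0.3 -1.1 -0.6] w 0.0323 12.0 q [-30.  32.  12. 121. -13.  28. 123.]
t 17.2 p [0.4451 0.1472 0.1273] d [-0.0003 -0.001   0.0453] yang 131.57 z [-0. -0. -1.] F [ 0.3 -1.1 -0.3] w 0.0323 12.0 q [-30.  32.  12. 121. -13.  28. 123.]
```

```bash
echo '{"segments":[[-0.0003, -0.001, 0.01, 0, 0, 0, 0.02], [0, 0, 0.01, 0, 0, 0, 0.02], [0, 0, 0.01, 0, 0, 0, 0.02], [0, 0, 0, 0, 0, 0, 0.02], [0, 0, 0, 0, 0, 0, 0.02]]}' | python3 nudge.py >/dev/null;python3 to.py .446 .1467 .082; echo '{"segments":[[0, 0, 0.008, 0, 0, 0, 0.02], [0, 0, 0.005, 0, 0, 0, 0.02], [0, 0, 0.001, 0, 0, 0, 0.02], [0, 0, 0, 0, 0, 0, 0.02]]}' | python3 nudge.py >/dev/null;  python3 to.py .446 .1467 .082
```

```text
t 17.7 p [0.4456 0.1465 0.0967] d [-0.0004 -0.0001  0.0147] yang 131.56 z [-0.001 -0.    -1.   ] F [ 1.  -0.2 -0.6] w 0.0322 12.0 q [-28.  35.  10. 122. -14.  24. 124.]
t 18.1 p [0.4458 0.1466 0.083 ] d [-0.0002 -0.0001  0.001 ] yang 131.57 z [-0. -0. -1.] F [0.4 0.1 0.2] w 0.0319 12.0 q [-28.  36.   9. 123. -14.  22. 125.]
```

```bash
echo '{"segments":[[0, 0, 0.0012, 0, 0, 0, 0.02], [0, 0, 0, 0, 0, 0, 0.05], [0, 0, 0, 0, 0, 0, 0.05], [0, 0, 0, 0, 0, 0, 0.05], [0, 0, 0, 0, 0, 0, 0.05]]}' | python3 nudge.py >/dev/null;python3 to.py .446 .1467 .2;  echo '{"segments":[[0, 0, -0.015, 0, 0, 0, 0.05], [0, 0, -0.03, 0, 0, 0, 0.05], [0, 0, -0.05, 0, 0, 0, 0.05], [0, 0, -0.05, 0, 0, 0, 0.05], [0, 0, -0.05, 0, 0, 0, 0.05]]}' | python3 nudge.py >/dev/null;echo '{"segments":[[0, 0, -0.03, 0, 0, 8.5, 0.05], [0, 0, 0, 0, 0, 8.5, 0.05], [0, 0, 0, 0, 0, 8.5, 0.05], [0, 0, 0, 0, 0, 8.5, 0.05], [0, 0, 0, 0, 0, 8.5, 0.05]]}' | python3 nudge.py >/dev/null;echo '{"segments":[[0, 0, 0, 0, 0, 8.5, 0.05], [0, 0, 0, 0, 0, 8.5, 0.05], [0, 0, 0, 0, 0, 8.5, 0.05], [0, 0, 0, 0, 0, 8.5, 0.05], [0, 0, 0, 0, 0, 8.5, 0.05]]}' | python3 nudge.py >/dev/null; cat > case.py <<'E'
import numpy as np
O=np.array([.4439,.2119,0]);X=np.array([.744,.668,0]);X/=np.linalg.norm(X);Z=np.array([0,0,1.]);Y=np.cross(Z,X)
def W(x,y,z):return O+(x*X+y*Y)/1000+Z*z/1000
E
python3 - <<'E'
from tri import *; from case import *
from rig import bot, imaging, sign_off
import cv2
S=imaging.get_calibration("scene");D=imaging.get_calibration("side")
for a,b in [((219,196),(393.7,289.8)),((231,195.5),(381.2,281.7))]:
    X_,e=tri([(S,a),(D,b)]);r=X_-O;print(X_.round(4),np.round(e,4),"case",(r@X).round(4),(r@Y).round(4),X_[2].round(4))
def pr(c,P):
    q=np.array(c["R"])@P+c["t"];return (q[:2]/q[2]*c["fx"]+[c["cx"],c["cy"]]).round(1)
for p in [(81,159,48),(81,119,48),(81,119,41),(130,120,216),(130,-120,216),(84,110,55)]:print(p,pr(S,W(*p)),pr(D,W(*p)))
for n in("scene","side"): cv2.imwrite(f"pics/{n}2.png",imaging.read_camera(n)[:,:,::-1])
E
python3 to.py .404 .3776 .2
```

```text
t 18.6 p [0.4461 0.1468 0.0822] d [ 0.     -0.     -0.1178] yang 131.57 z [ 0.  0. -1.] F [ 0.1 -0.5  0.8] w 0.0501 0.0 q [-28.  36.   9. 123. -14.  22. 125.]
[0.3985 0.3787 0.0449] [0. 0.] case 0.0776 0.1544 0.0449
[0.4236 0.3548 0.0446] [0.0006 0.0006] case 0.0803 0.1199 0.0446
(81, 159, 48) [217.5 194.5] [394.6 291.6]
(81, 119, 48) [231.  194.5] [380.6 281. ]
(81, 119, 41) [231.3 196.4] [380.3 282.2]
(130, 120, 216) [224.4 136.1] [374.9 266.2]
(130, -120, 216) [310.5 136.3] [286.3 200.3]
(84, 110, 55) [233.8 192. ] [377.1 278.4]
t 20.2 p [0.4458 0.1467 0.307 ] d [0.1891 0.139  0.1069] yang 46.55 z [-0. -0. -1.] F [-0.4  0.  -0.6] w 0.0502 0.0 q [-50.  19.  38. 109. -14.  57.  41.]
```

```bash
cat > go.py <<'E'
# go.py x y z(mm, case, of grasp point) tool-z direction (case x y z) closing axis (case x y z)
import sys,numpy as np
from scipy.spatial.transform import Rotation as Ro
from rig import bot, imaging, sign_off
from case import *
a=[float(v) for v in sys.argv[1:]]
C=np.c_[X,Y,Z];z=C@a[3:6];z/=np.linalg.norm(z);y=C@a[6:9];y-=z*(y@z);y/=np.linalg.norm(y)
T=np.c_[np.cross(y,z),y,z];t=W(*a[:3])-.006*z
s=bot.read_state();R=np.array(s["tool_rot"]);p=np.array(s["tcp_pos"])
rv=np.degrees(Ro.from_matrix(R.T@T).as_rotvec())
g=p+.006*R[:,2]-O
print("t",round(s["clock"],2),"grasp case",np.round([g@X*1e3,g@Y*1e3,g[2]*1e3],1),"d",(R.T@(t-p)).round(4),"dT",(T.T@(t-p)).round(4),"rv",rv.round(2),"F",np.round(s["contact_force"],1),"w",round(s["gripper_width"],4),round(s["grasp_force"],1),"q",np.round(s["joint_pos"],0))
E
echo '{"segments":[[0, 0, 0, 0, 0, 4.6, 0.05]]}' | python3 nudge.py >/dev/null; python3 go.py 81 188 245 0 0 -1 1 0 0; python3 go.py 81 188 116 0 -.5 -.866 1 0 0
```

```text
t 20.3 grasp case [-42.2 -49.7 301. ] d [0.2373 0.124  0.0561] dT [0.2377 0.1232 0.056 ] rv [-0.01 -0.01  0.2 ] F [-0.  -0.5  0.5] w 0.0502 0.0 q [-51.  19.  39. 109. -14.  57.  37.]
t 20.3 grasp case [-42.2 -49.7 301. ] d [0.2402 0.124  0.1859] dT [0.3014 0.1232 0.0406] rv [  0.05 -30.01   0.2 ] F [-0.  -0.5  0.5] w 0.0502 0.0 q [-51.  19.  39. 109. -14.  57.  37.]
```

```bash
echo '{"segments":[[0.04, 0.0207, 0.002, 0, 0, 0, 0.05], [0.042, 0.0207, 0.002, 0, 0, 0, 0.05], [0.042, 0.0207, 0.002, 0, 0, 0, 0.05], [0.042, 0.0207, 0.002, 0, 0, 0, 0.05], [0.042, 0.0207, 0.002, 0, 0, 0, 0.05]]}' | python3 nudge.py >/dev/null;echo '{"segments":[[0.033, 0.0207, 0.02, 0, 0, 0, 0.05], [0, 0, 0.02, 0, -7.5, 0, 0.05], [0, 0, 0, 0, -7.5, 0, 0.05], [0, 0, 0, 0, -7.5, 0, 0.05], [0, 0, 0, 0, -7.5, 0, 0.05]]}' | python3 nudge.py >/dev/null;echo '{"segments":[[0, 0, 0, 0, 0, 0, 0.05], [0, 0, 0, 0, 0, 0, 0.05]]}' | python3 nudge.py >/dev/null;  python3 go.py 81 188 116 0 -.5 -.866 1 0 0
```

```text
t 21.5 grasp case [ 81.7 188.3 251.4] d [ 0.0673 -0.0004  0.1175] dT [ 0.0674 -0.0007  0.1174] rv [-0.01 -0.06  0.24] F [1.4 0.9 1.1] w 0.05 0.0 q [-95.  41.  48.  98.   0.  58. -11.]
```

```bash
echo '{"segments":[[0.0225, 0, 0.039, 0, 0, 0, 0.05], [0.0225, 0, 0.039, 0, 0, 0, 0.05], [0.0223, 0, 0.0395, 0, 0, 0.2, 0.04], [0, 0, 0, 0, 0, 0, 0.04], [0, 0, 0, 0, 0, 0, 0.04]]}' | python3 nudge.py >/dev/null;python3 go.py 81 148 46 0 -.5 -.866 1 0 0
```

```text
t 22.0 grasp case [ 82.5 185.3 118.3] d [ 0.0038 -0.0015  0.0813] dT [ 0.0038 -0.0015  0.0813] rv [-0.03 -0.04 -0.33] F [ 0.9 -0.3  0.7] w 0.0401 0.0 q [-91.  51.  43. 103.  -5.  44. -14.]
```

```bash
echo '{"segments":[[0.0038, -0.0015, 0.025, 0, 0, 0, 0.04], [0, 0, 0.025, 0, 0, 0, 0.04], [0, 0, 0.02, 0, 0, 0, 0.04], [0, 0, 0.01, 0, 0, 0, 0.04], [0, 0, 0, 0, 0, 0, 0.04]]}' | python3 nudge.py >/dev/null;python3 go.py 81 148 46 0 -.5 -.866 1 0 0; echo '{"segments":[[0, 0, 0, 0, 0, 0, 0.0], [0, 0, 0, 0, 0, 0, 0.0], [0, 0, 0, 0, 0, 0, 0], [0, 0, 0, 0, 0, 0, 0.0], [0, 0, 0, 0, 0, 0, 0]]}' | python3 nudge.py 6 >/dev/null;python3 go.py 81 148 46 0 -.5 -.866 1 0 0
```

```text
t 22.5 grasp case [ 81.4 149.9  47. ] d [-0.0012 -0.0004  0.0018] dT [-0.0012 -0.0004  0.0018] rv [ 0.07 -0.04 -0.3 ] F [1.  0.4 1.1] w 0.0399 0.0 q [-87.  57.  39. 107.  -6.  34. -12.]
t 23.0 grasp case [ 80.  151.5  45.6] d [-0.0032  0.001   0.0014] dT [-0.0032  0.001   0.0014] rv [-0.02 -0.01 -0.13] F [-4.3 -0.1  5.1] w 0.0136 6.0 q [-87.  57.  39. 107.  -6.  34. -13.]
```

```bash
echo '{"segments":[[-0.0039, -0.0005, -0.0067, 0, 0, 0, 0], [-0.0039, -0.0011, -0.0067, 0, 0, 0, 0], [-0.0075, -0.0049, -0.0129, 0, 0, 0, 0], [0, 0, 0, 0, 0, 0, 0]]}' | python3 nudge.py 6 >/dev/null;python3 go.py 74.5 150 78 0 -.5 -.866 1 0 0; echo '{"segments":[[-0.0068, -0.0078, -0.0118, 0, 0, 0, 0], [-0.0058, -0.0105, -0.01, 0, 0, 0, 0], [0, 0, 0, 0, 0, 0, 0]]}' | python3 nudge.py >/dev/null;python3 go.py 56.2 150 103 0 -.5 -.866 1 0 0
```

```text
t 23.4 grasp case [ 74.1 151.4  77.5] d [-0.0015  0.0005  0.0003] dT [-0.0015  0.0005  0.0003] rv [ 0.1  -0.08 -0.21] F [-1.3  1.4 -0.8] w 0.0137 6.0 q [-88.  54.  41. 108.  -5.  36. -12.]
t 23.7 grasp case [ 57.9 151.5 103.7] d [-0.0009 -0.0016  0.0013] dT [-0.0009 -0.0016  0.0013] rv [ 0.42 -0.09 -0.22] F [2.4 4.8 4.5] w 0.0138 6.0 q [-90.  51.  42. 110.  -4.  37. -12.]
```

```bash
echo '{"segments":[[-0.0047, -0.0127, -0.0081, 0, 0, 0, 0], [-0.0032, -0.0143, -0.0055, 0, 0, 0, 0], [0, 0, 0, 0, 0, 0, 0]]}' | python3 nudge.py >/dev/null;python3 go.py 29.2 150 119.3 0 -.5 -.866 1 0 0; echo '{"segments":[[-0.0017, -0.0154, -0.0029, 0, 0, 0, 0], [0, -0.0156, 0, 0, 0, 0, 0], [0, 0, 0, 0, 0, 0, 0], [0, 0, 0, 0, 0, 0, 0]]}' | python3 nudge.py >/dev/null;python3 go.py -7.4 150 121.8 0 -.5 -.866 1 0 0
```

```text
t 24.0 grasp case [ 28.7 151.1 118.6] d [-0.0014  0.0005 -0.0001] dT [-0.0014  0.0005 -0.0001] rv [ 0.18 -0.04 -0.18] F [-0.   3.5  7.1] w 0.0134 6.0 q [-93.  48.  44. 114.  -4.  36. -13.]
t 24.4 grasp case [ -2.9 150.8 120.4] d [-0.0014 -0.0045 -0.0008] dT [-0.0013 -0.0045 -0.0008] rv [-0.03  0.02 -0.15] F [-3.5  1.5  6.6] w 0.0134 6.0 q [-95.  47.  44. 118.  -4.  34. -14.]
```

```bash
echo '{"segments":[[-0.0005, -0.004, -0.0008, 0, 0, 0, 0], [0, -0.003, 0, 0, 0, 0, 0], [0, 0, 0, 0, 0, 0, 0], [0, 0, 0, 0, 0, 0, 0]]}' | python3 nudge.py >/dev/null;python3 go.py -7.4 150 121.8 0 -.5 -.866 1 0 0; echo '{"segments":[[0, -0.003, 0, 0, 0, 0, 0], [0, 0, 0, 0, 0, 0, 0], [0, 0, 0, 0, 0, 0, 0]]}' | python3 nudge.py >/dev/null;python3 go.py -7.4 150 121.8 0 -.5 -.866 1 0 0
```

```text
t 24.8 grasp case [ -8.6 150.8 120.5] d [-0.0013  0.0012 -0.0007] dT [-0.0013  0.0012 -0.0007] rv [ 0.09  0.01 -0.17] F [ 5.4  0.3 -9.3] w 0.0136 6.0 q [-95.  47.  45. 119.  -4.  34. -14.]
t 25.1 grasp case [ -8.8 151.  121.2] d [-0.0012  0.0015 -0.0001] dT [-0.0012  0.0015 -0.0001] rv [ 0.4  -0.02 -0.2 ] F [ 8.9  1.8 -8.2] w 0.0137 6.0 q [-96.  46.  45. 119.  -3.  33. -14.]
```

```bash
echo '{"segments":[[0, 0.002, 0, 0, 0, 0, 0], [0, 0, 0, 0, 0, 0, 0.03], [0, 0, 0, 0, 0, 0, 0.04], [0, 0, 0, 0, 0, 0, 0.04]]}' | python3 nudge.py >/dev/null;python3 go.py -7.4 150 121.8 0 -.5 -.866 1 0 0; echo '{"segments":[[0, 0, -0.015, 0, 0, 0, 0.04], [0, 0, -0.03, 0, 0, 0, 0.04], [0, 0, -0.04, 0, 0, 0, 0.04], [0, 0, -0.04, 0, 0, 0, 0.04], [0, 0, 0, 0, 0, 0, 0.04]]}' | python3 nudge.py >/dev/null; python3 go.py 130.3 -30 300 0 0 -1 1 0 0;python3 - <<'E'
from tri import *; from case import *
from mk import *
from rig import bot, imaging, sign_off
def pr(c,P):
    q=np.array(c["R"])@P+c["t"];return (q[:2]/q[2]*c["fx"]+[c["cx"],c["cy"]]).round(1)
for n in("scene","side"):
    c=imaging.get_calibration(n); im=imaging.read_camera(n);cv2.imwrite(f"pics/{n}3.png",im[:,:,::-1])
    a=np.array([-42,50,109])
    print(n,"tip",pr(c,W(-14,115,158)),"peg",pr(c,W(-7.4,159,122)),"bl",pr(c,W(-42,50,104)),"br",pr(c,W(-42,-50,104)))
tile("pics/f.png",np.hstack([cv2.imread("pics/scene3.png"),cv2.imread("pics/side3.png")]),[(205,120,325,250),(930,150,1070,300)],3)
E
```

```text
t 25.5 grasp case [-11.3 150.7 120.8] d [-0.0011  0.0039 -0.0005] dT [-0.0011  0.0039 -0.0005] rv [-0.07  0.02 -0.15] F [-0.1  0.8 -0. ] w 0.0343 0.0 q [-95.  46.  45. 119.  -4.  34. -14.]
t 26.0 grasp case [ -8.3 216.5 231.8] d [-0.2506  0.1386  0.0649] dT [-0.2495  0.1386 -0.069 ] rv [4.100e-01 2.977e+01 1.000e-02] F [ 0.8  0.3 -0.6] w 0.0401 0.0 q [-106.   38.   51.  110.   -0.   53.  -17.]
scene tip [218.4 183.6] peg [204.9 193. ] bl [244.5 206.7] br [282.7 206.8]
side tip [409.5 230.1] peg [421.6 250.8] bl [390.3 217.6] br [357.4 195. ]
(450, 788, 3)
```

View pics/f.png

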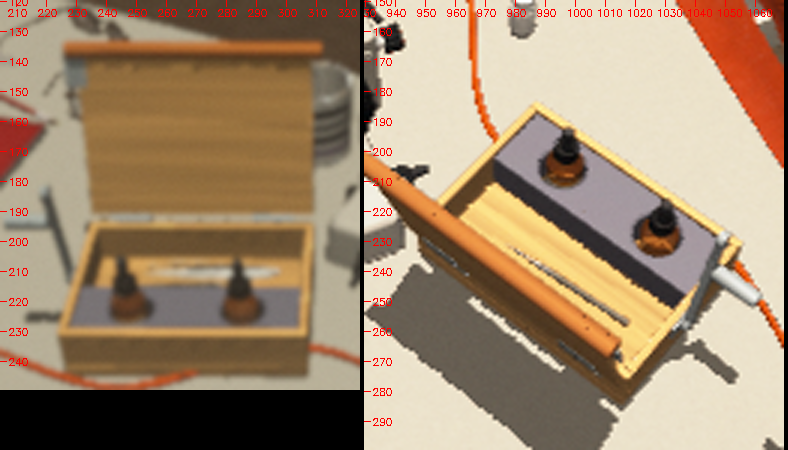

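```bash
echo '{"segments":[[0, 0, -0.045, 0, 7.5, 0, 0.04], [0, 0, -0.03, 0, 7.5, 0, 0.04], [0, 0, 0, 0, 7.5, 0, 0.04], [0, 0, 0, 0, 7.3, 0, 0.04], [0, 0, 0, 0, 0, 0, 0.04]]}' | python3 nudge.py >/dev/null;python3 go.py 138 -20 300 -.1 0 -.995 1 0 0
```

```text
t 26.6 grasp case [-11.2 244.6 295.2] d [-0.2626  0.1534 -0.0041] dT [-0.2646  0.1486 -0.0198] rv [ 5.81  0.08 -0.79] F [ 0.3 -0.4  0.5] w 0.0399 0.0 q [-90.  21.  43. 109. -17.  56.   2.]
```

```bash
echo '{"segments":[[-0.042, 0.0247, -0.004, 0, 0, 0, 0.05], [-0.042, 0.0247, -0.004, 0, 0, 0, 0.05], [-0.042, 0.0247, 0, 0, 0, 0, 0.05], [-0.042, 0.0247, 0, 0, 0, 0, 0.05], [-0.042, 0.0247, 0, 0, 0, 0, 0.05]]}' | python3 nudge.py >/dev/null;echo '{"segments":[[-0.042, 0.0247, 0, 0, 0, 0, 0.05], [-0.01, 0.006, 0, 5.8, 0, -0.8, 0.05], [0, 0, 0, 0, 0, 0, 0.05], [0, 0, 0, 0, 0, 0, 0.05], [0, 0, 0, 0, 0, 0, 0.05]]}' | python3 nudge.py >/dev/null;python3 go.py 130.3 -20 216.5 -.1 0 -.995 1 0 0
```

```text
t 27.6 grasp case [141.6 -10.1 303.2] d [-0.0096 -0.0026  0.0874] dT [-0.01   -0.0026  0.0874] rv [-0.06  0.19  0.72] F [-0.  -0.3  0.3] w 0.0499 0.0 q [-52.  38.  39.  79. -21.  76.  30.]
```

```bash
echo '{"segments":[[-0.005, -0.0026, 0.03, 0, 0, 0.6, 0.05], [0, 0, 0.03, 0, 0, 0, 0.05], [0, 0, 0.015, 0, 0, 0, 0.05], [0, 0, 0, 0, 0, 0, 0.05], [0, 0, 0, 0, 0, 0, 0.05]]}' | python3 nudge.py >/dev/null;python3 go.py 130.3 -15 216.5 -.1 0 -.995 1 0 0
```

```text
t 28.1 grasp case [132.5 -16.2 230.8] d [ 0.0012 -0.0008  0.0144] dT [ 0.0011 -0.0007  0.0144] rv [0.1  0.22 0.11] F [-0.2 -0.6 -0.5] w 0.0503 0.0 q [-52.  41.  38.  86. -24.  67.  33.]
```

```bash
echo '{"segments":[[0, -0.0007, 0.0143, 0, 0, 0, 0.05], [0, 0, 0, 0, 0, 0, 0.03], [0, 0, 0, 0, 0, 0, 0.0], [0, 0, 0, 0, 0, 0, 0], [0, 0, 0, 0, 0, 0, 0]]}' | python3 nudge.py 20 >/dev/null;echo '{"segments":[[0, 0, 0, 0, 0, 0, 0], [0, 0, 0, 0, 0, 0, 0]]}' | python3 nudge.py >/dev/null;python3 go.py 130.3 -15 216.5 -.1 0 -.995 1 0 0
```

```text
t 28.8 grasp case [131.1 -17.3 216.1] d [ 0.0023 -0.0008 -0.0003] dT [ 0.0023 -0.0008 -0.0003] rv [0.13 0.24 0.06] F [-0.4 -0.2  2.5] w 0.0152 20.0 q [-51.  42.  37.  87. -24.  65.  33.]
```

```bash
python3 - <<'E'
import numpy as np
th=np.radians(np.r_[106,np.arange(100,51,-7),49.3]);ta=-6.
p=lambda t:np.array([84-168*np.cos(t),55+168*np.sin(t)])
for a,b in zip(th,th[1:]):
    d=p(b)-p(a);da=-(np.degrees(b-a))*.62;al=np.radians(ta)
    # z_t=(sin al,-cos al) y_t=(cos al, sin al); TCP 6mm behind grasp point
    al2=np.radians(ta+da);z1=np.array([np.sin(al),-np.cos(al)]);z2=np.array([np.sin(al2),-np.cos(al2)]);y1=np.array([np.cos(al),np.sin(al)])
    D=d-6*(z2-z1);ta+=da
    print(np.degrees(b).round(1),p(b).round(1),"row 0 %.4f %.4f rx %.1f"%(D@y1/1e3,D@z1/1e3,-da),"tilt",round(ta,1))
E
```

```text
100.0 [113.2 220.4] row 0 -0.0178 -0.0021 rx -3.7 tilt -2.3
93.0 [ 92.8 222.8] row 0 -0.0209 -0.0015 rx -4.3 tilt 2.1
86.0 [ 72.3 222.6] row 0 -0.0210 -0.0005 rx -4.3 tilt 6.4
79.0 [ 51.9 219.9] row 0 -0.0210 0.0004 rx -4.3 tilt 10.7
72.0 [ 32.1 214.8] row 0 -0.0209 0.0014 rx -4.3 tilt 15.1
65.0 [ 13.  207.3] row 0 -0.0208 0.0023 rx -4.3 tilt 19.4
58.0 [ -5.  197.5] row 0 -0.0207 0.0033 rx -4.3 tilt 23.8
49.3 [-25.6 182.4] row 0 -0.0254 0.0056 rx -5.4 tilt 29.2
```

```bash
echo '{"segments":[[0, -0.0089, -0.0011, -1.8, 0, 0, 0], [0, -0.0089, -0.0011, -1.8, 0, 0, 0], [0, -0.0104, -0.0008, -2.2, 0, 0, 0], [0, -0.0104, -0.0008, -2.1, 0, 0, 0], [0, 0, 0, 0, 0, 0, 0]]}' | python3 nudge.py >/dev/null;python3 go.py 92.8 -15 222.8 .035 0 -1 1 0 0;echo '{"segments":[[0, -0.0105, -0.0003, -2.1, 0, 0, 0], [0, -0.0105, -0.0003, -2.2, 0, 0, 0], [0, -0.0105, 0.0002, -2.1, 0, 0, 0], [0, -0.0105, 0.0002, -2.2, 0, 0, 0], [0, 0, 0, 0, 0, 0, 0]]}' | python3 nudge.py >/dev/null;python3 go.py 51.9 -15 219.9 .186 0 -.983 1 0 0
```

```text
t 29.3 grasp case [ 92.1 -17.3 222.6] d [ 0.0022  0.0008 -0.0001] dT [ 0.0022  0.0008 -0.0001] rv [ 0.32  0.14 -0.02] F [-0.8  2.   5. ] w 0.0154 20.0 q [-52.  34.  37. 101. -26.  52.  38.]
t 29.8 grasp case [ 51.4 -17.2 219.1] d [ 0.0022  0.0007 -0.0007] dT [ 0.0022  0.0007 -0.0006] rv [0.21 0.09 0.02] F [-4.1  0.  12.5] w 0.0153 20.0 q [-50.  27.  34. 115. -32.  37.  46.]
```

```bash
echo '{"segments":[[0, -0.0105, 0.0007, -2, 0, 0, 0], [0, -0.0105, 0.0007, -2, 0, 0, 0], [0, -0.0105, 0.0011, -2, 0, 0, 0], [0, -0.0105, 0.0011, -2, 0, 0, 0], [0, 0, 0, 0, 0, 0, 0]]}' | python3 nudge.py >/dev/null;python3 go.py 13 -15 207.3 .321 0 -.946 1 0 0
```

```text
t 30.3 grasp case [ 10.6 -17.4 204.6] d [ 0.0024  0.0032 -0.0017] dT [ 0.0024  0.0032 -0.0017] rv [ 0.02  0.05 -0.01] F [-8.9 -5.9 20.3] w 0.0155 20.0 q [-39.  21.  22. 127. -45.  21.  62.]
```

```bash
echo '{"segments":[[0, -0.0085, 0.0005, 0, 0, 0, 0], [0, -0.0085, 0.001, 0, 0, 0, 0], [0, 0, 0, 0, 0, 0, 0]]}' | python3 nudge.py >/dev/null;python3 go.py -25.6 -15 182.4 .321 0 -.946 1 0 0;python3 go.py -25.6 -15 182.4 .44 0 -.9 1 0 0
```

```text
t 30.6 grasp case [ -3.  -17.3 197.2] d [ 0.0024 -0.0261  0.0068] dT [ 0.0023 -0.0261  0.0068] rv [0.01 0.11 0.1 ] F [-4.  -1.3  7.2] w 0.0152 20.1 q [-37.  21.  19. 130. -47.  19.  65.]
t 30.6 grasp case [ -3.  -17.3 197.2] d [ 0.0024 -0.0269  0.0068] dT [ 0.0023 -0.0276  0.0033] rv [-7.3  0.1  0.1] F [-4.  -1.3  7.2] w 0.0152 20.1 q [-37.  21.  19. 130. -47.  19.  65.]
```

```bash
echo '{"segments":[[0, -0.006, 0.0013, -0.5, 0, 0, 0], [0, -0.006, 0.0015, -0.5, 0, 0, 0], [0, 0, 0, 0, 0, 0, 0], [0, 0, 0, 0, 0, 0, 0]]}' | python3 nudge.py >/dev/null;python3 go.py -25.6 -15 182.4 .34 0 -.94 1 0 0;echo '{"segments":[[0, -0.005, 0.0015, -0.5, 0, 0, 0], [0, -0.003, 0.001, 0, 0, 0, 0], [0, 0, 0, 0, 0, 0, 0]]}' | python3 nudge.py >/dev/null;python3 go.py -25.6 -15 182.4 .34 0 -.94 1 0 0
```

```text
t 31.0 grasp case [-11.8 -17.4 191.6] d [ 0.0024 -0.0161  0.0039] dT [ 0.0024 -0.0161  0.0039] rv [0.   0.11 0.14] F [-3.7 -1.  10.4] w 0.016 21.7 q [-33.  20.  15. 132. -53.  16.  72.]
t 31.3 grasp case [-18.8 -17.4 186.6] d [ 0.0024 -0.0078  0.0015] dT [ 0.0024 -0.0078  0.0016] rv [0.51 0.1  0.12] F [-6.7 -2.3 13.2] w 0.0167 23.7 q [-31.  20.  13. 134. -59.  14.  79.]
```

```bash
echo '{"segments":[[0, 0.0018, 0, 0, 0, 0, 0.02], [0, 0.0018, 0, 1, 0, 0, 0.0235], [0, 0.0018, 0, 1, 0, 0, 0.027], [0, 0.0018, 0, 1, 0, 0, 0.0305], [0, 0.0018, 0, 1, 0, 0, 0.034]]}' | python3 nudge.py >/dev/null;python3 go.py -25.6 -15 182.4 .3 0 -.954 1 0 0;echo '{"segments":[[0, 0, 0, 0, 0, 0, 0.034], [0, 0, 0, 0, 0, 0, 0.034]]}' | python3 nudge.py >/dev/null;python3 go.py -25.6 -15 182.4 .3 0 -.954 1 0 0
```

```text
t 31.8 grasp case [-11.2 -17.5 188.2] d [ 0.0025 -0.0155  0.0015] dT [ 0.0025 -0.0156  0.0012] rv [-1.29  0.18  0.17] F [-0.9 -0.  -1. ] w 0.0332 0.4 q [-42.  22.  26. 129. -47.  22.  66.]
t 32.0 grasp case [-11.3 -17.3 188.2] d [ 0.0023 -0.0154  0.0015] dT [ 0.0023 -0.0155  0.0012] rv [-1.2   0.18  0.19] F [-1.4  0.2 -1.4] w 0.0341 0.4 q [-42.  22.  25. 129. -47.  21.  66.]
```

```bash
echo '{"segments":[[0, -0.002, 0.0007, 0, 0, 0, 0.034], [0, -0.002, 0.0007, 0, 0, 0, 0.034], [0, -0.002, 0.0007, 0, 0, 0, 0.034], [0, -0.002, 0.0007, 0, 0, 0, 0.034], [0, 0, 0, 0, 0, 0, 0.034]]}' | python3 nudge.py >/dev/null;python3 go.py -25.6 -15 182.4 .3 0 -.954 1 0 0;echo '{"segments":[[0, -0.0015, 0.0006, 0, 0, 0, 0.034], [0, -0.0015, 0.0006, 0, 0, 0, 0.034], [0, -0.0015, 0.0006, 0, 0, 0, 0.034], [0, 0, 0, 0, 0, 0, 0.034]]}' | python3 nudge.py >/dev/null;python3 go.py -25.6 -15 182.4 .3 0 -.954 1 0 0
```

```text
t 32.5 grasp case [-18.6 -17.7 183.6] d [ 0.0027 -0.0072 -0.0008] dT [ 0.0027 -0.0072 -0.0009] rv [-1.15  0.18  0.1 ] F [ 0.4  0.7 -0.9] w 0.0343 0.0 q [-40.  22.  24. 130. -49.  20.  68.]
t 32.9 grasp case [-22.4 -17.5 180.5] d [ 0.0025 -0.0027 -0.0027] dT [ 0.0025 -0.0026 -0.0027] rv [-1.17  0.18  0.13] F [ 0.5 -0.3 -0.8] w 0.0341 0.0 q [-39.  22.  23. 131. -50.  19.  69.]
```

```bash
cat > rail.py <<'E'
from case import *; from rig import bot, imaging, sign_off
import cv2
for n in("side","scene"):
    c=imaging.get_calibration(n);im=imaging.read_camera(n).astype(float);out=[]
    for th in np.arange(.6,1.1,.01):
        v=0
        for y in (80,90,100):
            P=W(84-168*np.cos(th),y,55+168*np.sin(th));q=np.array(c["R"])@P+c["t"];u=q[:2]/q[2]*c["fx"]+[c["cx"],c["cy"]]
            s=cv2.getRectSubPix(im.astype(np.float32),(1,1),(float(u[0]),float(u[1])))[0,0];v+=(s[0]-s[2])/(s.sum()+1)/3
        out.append(v)
    out=np.array(out);print(n,[f"{.6+.01*i:.2f}:{out[i]:.2f}" for i in range(0,50,2)])
E
python3 rail.py; echo '{"segments":[[0, -0.002, 0.001, 0, 0, 0, 0.034], [0, -0.002, 0.001, 0, 0, 0, 0.034], [0, -0.001, 0.001, 0, 0, 0, 0.034], [0, 0, 0, 0, 0, 0, 0.034]]}' | python3 nudge.py >/dev/null;python3 go.py -25.6 -15 182.4 .3 0 -.954 1 0 0; python3 rail.py
```

```text
side ['0.60:0.16', '0.62:0.19', '0.64:0.22', '0.66:0.27', '0.68:0.31', '0.70:0.35', '0.72:0.36', '0.74:0.36', '0.76:0.36', '0.78:0.36', '0.80:0.35', '0.82:0.35', '0.84:0.35', '0.86:0.36', '0.88:0.37', '0.90:0.38', '0.92:0.39', '0.94:0.40', '0.96:0.38', '0.98:0.30', '1.00:0.26', '1.02:0.25', '1.04:0.26', '1.06:0.26', '1.08:0.26']
scene ['0.60:0.06', '0.62:0.05', '0.64:0.05', '0.66:0.05', '0.68:0.05', '0.70:0.06', '0.72:0.06', '0.74:0.08', '0.76:0.10', '0.78:0.11', '0.80:0.13', '0.82:0.18', '0.84:0.27', '0.86:0.33', '0.88:0.35', '0.90:0.31', '0.92:0.17', '0.94:0.08', '0.96:0.06', '0.98:0.06', '1.00:0.06', '1.02:0.06', '1.04:0.06', '1.06:0.06', '1.08:0.06']
t 33.4 grasp case [-25.1 -17.8 177. ] d [ 0.0027  0.001  -0.0054] dT [ 0.0027  0.0011 -0.0053] rv [-1.04  0.2   0.14] F [0.6 0.7 5.5] w 0.0341 1.8 q [-38.  22.  22. 132. -51.  18.  71.]
side ['0.60:0.19', '0.62:0.21', '0.64:0.25', '0.66:0.29', '0.68:0.32', '0.70:0.35', '0.72:0.36', '0.74:0.36', '0.76:0.36', '0.78:0.35', '0.80:0.35', '0.82:0.35', '0.84:0.35', '0.86:0.36', '0.88:0.38', '0.90:0.39', '0.92:0.39', '0.94:0.40', '0.96:0.38', '0.98:0.31', '1.00:0.27', '1.02:0.26', '1.04:0.26', '1.06:0.26', '1.08:0.26']
scene ['0.60:0.06', '0.62:0.05', '0.64:0.05', '0.66:0.05', '0.68:0.05', '0.70:0.06', '0.72:0.06', '0.74:0.08', '0.76:0.09', '0.78:0.11', '0.80:0.13', '0.82:0.19', '0.84:0.28', '0.86:0.34', '0.88:0.35', '0.90:0.29', '0.92:0.15', '0.94:0.08', '0.96:0.06', '0.98:0.06', '1.00:0.06', '1.02:0.06', '1.04:0.06', '1.06:0.06', '1.08:0.06']
```

```bash
echo '{"segments":[[0, 0.001, -0.004, 0, 0, 0, 0.06], [0, 0, 0, 0, 0, 0, 0.06], [0, 0, 0, 0, 0, 0, 0.06], [0, 0, 0, 0, 0, 0, 0.06]]}' | python3 nudge.py >/dev/null;python3 go.py -25.6 -15 182.4 .3 0 -.954 1 0 0; echo '{"segments":[[0, 0, -0.01, 0, 0, 0, 0.06], [0, 0, -0.02, 0, 0, 0, 0.06], [0, 0, -0.03, 0, 0, 0, 0.06], [0, 0, -0.03, 0, 0, 0, 0.06], [0, 0, 0, 0, 0, 0, 0.06]]}' | python3 nudge.py >/dev/null; python3 go.py -25.6 -15 182.4 .3 0 -.954 1 0 0; python3 rail.py
```

```text
t 33.9 grasp case [-26.7 -17.4 180.2] d [ 0.0024  0.0016 -0.0018] dT [ 0.0024  0.0016 -0.0017] rv [-1.21  0.18  0.14] F [0.3 0.4 0.8] w 0.0593 0.0 q [-39.  22.  23. 132. -50.  19.  70.]
t 34.4 grasp case [-50.7 -18.  269.5] d [ 0.0033 -0.0009  0.0906] dT [ 0.0029 -0.0023  0.0906] rv [-0.86  0.23  0.16] F [ 0.3  0.  -0.3] w 0.06 0.0 q [-55.  11.  41. 128. -29.  32.  50.]
side ['0.60:0.16', '0.62:0.19', '0.64:0.22', '0.66:0.27', '0.68:0.32', '0.70:0.35', '0.72:0.36', '0.74:0.37', '0.76:0.36', '0.78:0.36', '0.80:0.35', '0.82:0.35', '0.84:0.35', '0.86:0.36', '0.88:0.38', '0.90:0.39', '0.92:0.39', '0.94:0.40', '0.96:0.37', '0.98:0.30', '1.00:0.27', '1.02:0.26', '1.04:0.26', '1.06:0.26', '1.08:0.26']
scene ['0.60:0.06', '0.62:0.06', '0.64:0.05', '0.66:0.05', '0.68:0.06', '0.70:0.06', '0.72:0.06', '0.74:0.08', '0.76:0.10', '0.78:0.11', '0.80:0.13', '0.82:0.17', '0.84:0.27', '0.86:0.33', '0.88:0.35', '0.90:0.32', '0.92:0.17', '0.94:0.08', '0.96:0.06', '0.98:0.06', '1.00:0.06', '1.02:0.06', '1.04:0.06', '1.06:0.06', '1.08:0.06']
```

Lid stays propped at ≈0.87 with the robot clear of it; handing in.

```bash
echo '{"segments":[[0, 0, -0.03, 0, 0, 0, 0.06], [0, 0, 0, 0, 0, 0, 0.06], [0, 0, 0, 0, 0, 0, 0.06]]}' | python3 nudge.py | grep -E "tcp|force"; python3 -c "
from rig import bot, imaging, sign_off; print(sign_off())"
```

```text
tcp_pos: [0.4091, 0.1584, 0.3007]
contact_force: [-0.4, -0.2, 0.7]
grasp_force: 0.0
the job is handed in; nothing more can be done
None
```

The job is handed in: both bottles stand in their pockets, the stay is up against its stop, the lid rests propped half open on it at about 0.87 rad, and the robot is clear of everything; it took about 35 s.

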